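# Sort the hardware tubs: empties through the returns flap

## Task

The square blue tubs on the bench look alike, but some are empty and some are full of hardware: tell them apart by their weight. Push every empty tub through the sprung flap of the clear returns bin so that it drops inside and the flap shuts behind it, and put every full tub in the wooden tray, down on its floor. Leave the wheel and the truck baseplate that stand among them where they are.

Things in the scene. Friction and masses are not known exactly. Their poses are not given: they have to be found in the camera images.
- bin: Returns bin, fixed, clear walls, grey lid 190 mm up; left or right of the robot. Origin on the bench 8 mm from below the mouth's centre; x points from the flap's free edge to its hinge (roughly at the robot). It reaches from x = -190 to 100 mm and 115 mm either way in y. The lid's one opening, 88 mm (x) by 150 mm (y), has the flap. Inside, a slippery chute takes tubs off to the -x end.
- bin_mouth (a point): Centre of the opening, at the top of the lid: 8 mm along the bin's +x from the bin's axis, 190 mm up.
- flap (a joint): 4 mm plate in the bin's opening, hinged 44 mm to the bin's +x side of bin_mouth, 85 mm from hinge to free edge. 0 = shut, level; grows as it swings down into the bin, up to 1.4 rad. A spring shuts it: about 2 N on its middle starts to open it, 4 N opens it wide. It holds up an empty tub, and lifts one let go on it; fingers kept 50 mm down the opening hold it steep until the tub has slid off.
- flap_edge (a point): Middle of the flap's free edge, on its upper face.
- tray: Shallow wooden tray, fixed, on the other side of the robot from the bin: 260 mm (its x) x 140 mm (its y), walls 6 mm thick and 22 mm high, floor 6 mm thick. Origin: centre of its underside. Three tubs fit side by side along its x.
- tub_a: Square blue plastic tub with a closed lid, 50 x 50 mm and 45 mm high. Origin: centre of its underside, z towards its lid. All tubs look the same; an empty one weighs 40 to 65 g, a full one 335 to 525 g, which only lifting or pushing tells. One to three full and two to four empty ones are present; None from the start if absent.
- tub_b: Square blue plastic tub with a closed lid, 50 x 50 mm and 45 mm high. Origin: centre of its underside, z towards its lid. All tubs look the same; an empty one weighs 40 to 65 g, a full one 335 to 525 g, which only lifting or pushing tells. One to three full and two to four empty ones are present; None from the start if absent.
- tub_c: Square blue plastic tub with a closed lid, 50 x 50 mm and 45 mm high. Origin: centre of its underside, z towards its lid. All tubs look the same; an empty one weighs 40 to 65 g, a full one 335 to 525 g, which only lifting or pushing tells. One to three full and two to four empty ones are present; None from the start if absent.
- tub_d: Square blue plastic tub with a closed lid, 50 x 50 mm and 45 mm high. Origin: centre of its underside, z towards its lid. All tubs look the same; an empty one weighs 40 to 65 g, a full one 335 to 525 g, which only lifting or pushing tells. One to three full and two to four empty ones are present; None from the start if absent.
- tub_e: Square blue plastic tub with a closed lid, 50 x 50 mm and 45 mm high. Origin: centre of its underside, z towards its lid. All tubs look the same; an empty one weighs 40 to 65 g, a full one 335 to 525 g, which only lifting or pushing tells. One to three full and two to four empty ones are present; None from the start if absent.
- tub_f: Square blue plastic tub with a closed lid, 50 x 50 mm and 45 mm high. Origin: centre of its underside, z towards its lid. All tubs look the same; an empty one weighs 40 to 65 g, a full one 335 to 525 g, which only lifting or pushing tells. One to three full and two to four empty ones are present; None from the start if absent.
- tub_g: Square blue plastic tub with a closed lid, 50 x 50 mm and 45 mm high. Origin: centre of its underside, z towards its lid. All tubs look the same; an empty one weighs 40 to 65 g, a full one 335 to 525 g, which only lifting or pushing tells. One to three full and two to four empty ones are present; None from the start if absent.
- wheel: Cream longboard wheel lying flat, 70 mm across, 48 mm high. Origin: on its underside at its centre. A bystander, to be left alone.
- baseplate: Bronze-finish truck baseplate, 80 x 55 mm, 24 mm high. Origin: on its underside at its centre. A bystander, to be left alone.

How it is judged:
By the outcome, as a careful person would: the job done as asked, in the order asked, and still so for the second after the job is handed in, with the robot touching nothing.
Of tub_a, tub_b, tub_c, tub_d, tub_e, tub_f, tub_g only 5 to 7 are there at a start; the rules pass over those that are not, and their reading is None.
At some moment in a run one of tub_a, tub_b, tub_c, tub_d, tub_e, tub_f, tub_g may be knocked a few centimetres aside while the robot is not near it.
Once in a run the grip may slacken for a moment while it holds something.
It also fails if it takes over 210 s, if anything falls off the work surface, if the arm or the gripper's body presses on something with over 40 N, if the wrist force passes 120 N, or if a joint passes its speed limit or range.

## Robot

A 6-joint arm with a two-finger parallel gripper is mounted at the origin on the work surface. World frame = base frame: x ahead of the robot, y to its left, z up, the work surface at z = 0. Lengths are in m, angles in rad, forces in N, time in s.
With the tool pointing down it reaches from about 0.375 to 0.9 m from the base axis. Payload 3.1 kg.
Tool frame: the origin (TCP) lies on the centre line of the jaws, within the pads' length; the fingertips stand 8 mm ahead of it and the grasp point (between the pads) lies 11 mm behind it; z points along the fingers, y is the line along which they close (so a half turn about z gives the same grasp; the last joint's range is limited). The gripper opens to 87 mm and grips with 3 to 60 N. Pads are 19 mm wide; open, the fingers measure 117 mm over their backs; the gripper's body (75 mm by 190 mm) begins 51 mm behind the grasp point.
Start: joints at [1.048, 0.527, 1.433, -0, 1.181, -0.178], TCP at [0.211, 0.588, 0.231] pointing down, gripper open.
Joint ranges: [-3.08, 3.08], [-0.75, 2.2], [0.22, 2.44], [-1.43, 4.57], [0, 2.65], [-2.85, 2.85]. Speed limits (rad/s): [2.79, 2.79, 3.14, 3.14, 3.14, 3.14].

## Interface

Orientations are given as a unit quaternion [x, y, z, w].
In Python, from rig import robot gives the robot as it stands. The module is installed in compiled form; this text tells all that it offers.
- The arm moves only by the tool send_rows, never from a script. Its argument "increments" is one flat list of numbers, 7 for each row, row after row: the turn, a rotation vector about the world's x, y, z in rad, then the shift along the world's x, y, z in cm, then the opening, from 0 (shut) to 1 (fully open). A call has 1 to 20 rows; each row shifts and turns the commanded pose from where the row before left it; what a row does not reach is not made up. A row lasts 1/12 s, in which the tool goes at most 41.7 mm and 7.16 degrees, less where a joint would pass 70% of its speed; a pose out of reach is approached as far as the arm can. A call is refused whole if a number of a shift passes 4.17 or a number of a turn 0.125, either way. A call with a gripper value outside its range is refused whole. The fingers move at their own pace and stop on an object; "newtons" is the grip in N (left out, the last holds). Time passes only in rows, so rows that do not move let the fingers close. It gives the time, the measured TCP pose, the force, the opening and the grip force at its end, in the units of the state.
- robot.get_obs(): the state, without advancing time (a new reading comes with each control period).
- robot.camera(name): name is "scene" or "side" or "wrist"; returns a dict with "image" (384x512x3 uint8, red, green, blue), "range_z" (384x512 float32, m along the optical axis (not along the pixel's ray), 0 where there is no reading), "fx", "fy", "cx", "cy" (pixels), "dist_coeffs" ([k1, k2, p1, p2, k3] as OpenCV has them; the pictures are not rectified), "R" (3x3) and "t" (3): a world point X has camera coordinates R X + t. Camera axes: x right, y down, z forward; pixel columns grow to the right and rows downward; lengths in m; the calibration is good to about 2 mm. A picture is of the moment at which its call begins.
- robot.hand_in(): hands the job in; it is judged then, once.
The state is a dict: "time": time; "q": joint angles; "joint_velocities": joint speeds; "joint_torque": joint torques, N m; "position": TCP position; "tool_rot": TCP orientation; "ft_force": force on the tool from outside, world axes, zero at the start; "moment": the same for the moment, N m; "grip_width": finger opening in m; "grip_force": force on a finger pad.
Only numpy, scipy, OpenCV 4.12 (cv2) and the standard library are available. Lean on these libraries where they do the work, as an engineer would, in place of code of your own. Each camera call takes 0.05 s, during which the arm holds its last target. There are 200 camera calls.

## Working session

There is one attempt and no reset: what is moved stays moved. The work goes in short steps, Python scripts to look and compute and a tool call to move; the robot and the scene stay as the last step left them, time stands still between calls to the robot, and variables do not carry over. Pictures are saved under pics/ and viewed, at most 14 in all, crops included, and the job is handed in when it is done.

Besides the shell and the picture viewer there is one more tool, called as name(argument=value, ...), one argument or row to a line, values as JSON. send_rows: Moves the arm, as the interface text tells. Its arguments: {"type":"object","properties":{"increments":{"type":"array"},"newtons":{"type":"number"}},"required":["increments"]}

```bash
ls; mkdir -p pics
cat > h.py <<'E'
import numpy as np, cv2
from rig import robot
def snap(name,tag):
    c=robot.camera(name); cv2.imwrite(f'pics/{tag}.png',c['image'][:,:,::-1]); np.savez(f'pics/{tag}.npz',**c); return c
def load(tag): return dict(np.load(f'pics/{tag}.npz'))
def cloud(c):
    h,w=c['range_z'].shape; K=np.array([[c['fx'],0,c['cx']],[0,c['fy'],c['cy']],[0,0,1]],float)
    uv=np.stack(np.meshgrid(np.arange(w),np.arange(h)),-1).reshape(-1,1,2).astype(float)
    n=cv2.undistortPoints(uv,K,np.array(c['dist_coeffs'],float)).reshape(h,w,2)
    z=c['range_z'][...,None]; P=np.concatenate([n*z,z],-1)
    return (P-c['t'])@c['R']
def proj(c,X):
    K=np.array([[c['fx'],0,c['cx']],[0,c['fy'],c['cy']],[0,0,1]],float)
    return cv2.projectPoints(np.array(X,float).reshape(-1,1,3),cv2.Rodrigues(np.array(c['R'],float))[0],np.array(c['t'],float),K,np.array(c['dist_coeffs'],float))[0].reshape(-1,2)
E
python3 - <<'E'
from h import *
print(robot.get_obs())
a=snap('scene','s0');b=snap('side','d0');w=snap('wrist','w0')
for c in(a,b,w): print(c['fx'],c['R'].round(3).tolist(),c['t'], (-c['R'].T@c['t']))
cv2.imwrite('pics/all0.png',cv2.resize(np.hstack([a['image'],b['image']])[:,:,::-1],(800,300)))
E
```

```text
pics
{'time': 0.0, 'q': array([ 1.04851220e+00,  5.28496962e-01,  1.43390811e+00, -7.37315538e-06,
        1.18139952e+00, -1.78486268e-01]), 'joint_velocities': array([-0.00084997,  0.00051086,  0.00146215, -0.00050867,  0.00126066,
       -0.00155265]), 'joint_torque': array([-1.41882123e-03, -4.40051830e+01, -1.76586503e+01,  6.31136843e-02,
        5.82150940e-02, -1.58931866e-04]), 'position': array([0.21026556, 0.58780164, 0.22955086]), 'tool_rot': array([ 1.71052112e-01,  9.85261362e-01, -1.03994381e-03, -3.76433575e-04]), 'ft_force': array([ 0.84494486,  0.48773172, -0.22788198]), 'moment': array([0.00856748, 0.07019594, 0.03654554]), 'grip_force': 0.0, 'grip_width': 0.08704836880913426}
400.9882151287289 [[0.844, 0.536, 0.0], [0.402, -0.633, -0.662], [-0.355, 0.558, -0.75]] [-0.47463251 -0.12205756  1.44589794] [ 0.96266115 -0.62996482  1.00360489]
380.30180808312525 [[0.889, -0.458, 0.0], [-0.333, -0.647, -0.686], [0.315, 0.61, -0.727]] [-0.50699718  0.2800916   0.90566135] [ 0.25910853 -0.60326024  0.85126951]
291.8772246283033 [[0.336, 0.942, -0.002], [0.915, -0.325, 0.24], [0.225, -0.083, -0.971]] [-0.62195399 -0.02972523  0.38955967] [0.14833448 0.60830587 0.38396346]
```

View pics/s0.png

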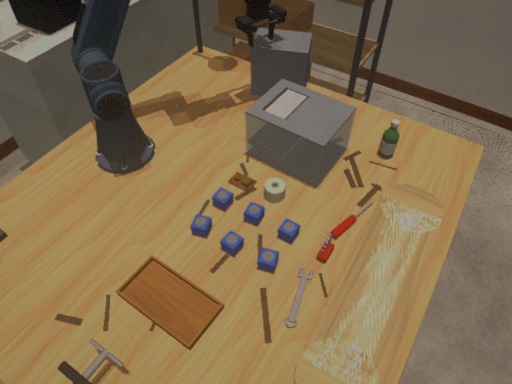

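View pics/d0.png

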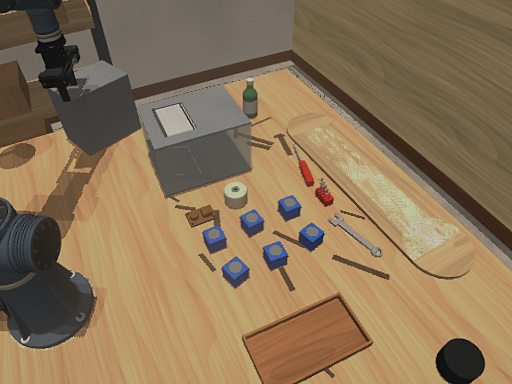

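The scene shows 6 blue tubs (scene px ≈ (223,198), (254,213), (289,231), (201,225), (232,243), (268,259)). The wheel is at (275,189), the baseplate at (241,181), the tray at (170,300), and the bin at (300,125) with its flap at (285,103).

```bash
cat >> h.py <<'E'
def tubs(c,zmin=0.036,zmax=0.3):
    P=cloud(c); im=c['image'].astype(int)
    hsv=cv2.cvtColor(c['image'],cv2.COLOR_RGB2HSV)
    m=((hsv[...,0]>105)&(hsv[...,0]<130)&(hsv[...,1]>120)&(hsv[...,2]>50)&(c['range_z']>0)).astype(np.uint8)
    m=cv2.morphologyEx(m,cv2.MORPH_CLOSE,np.ones((5,5)))
    n,l,s,ce=cv2.connectedComponentsWithStats(m); out=[]
    for i in range(1,n):
        if s[i,4]<60: continue
        Q=P[(l==i)&(c['range_z']>0)]; zt=np.percentile(Q[:,2],95)
        T=Q[Q[:,2]>zt-0.006]
        if len(T)<20: continue
        r=cv2.minAreaRect((T[:,:2]*1000).astype(np.float32))
        a=r[2]%90; a=a-90 if a>45 else a
        out.append((ce[i].round(),np.round(r[0],1),np.round(r[1],1),round(a,1),round(zt,4)))
    return out
E
python3 - <<'E'
from h import *
for t in('s0','d0'):
    c=load(t)
    for o in tubs(c): print(t,*o)
    P=cloud(c)
    # tops
    Z=P[...,2]; ok=c['range_z']>0
    def rect(m,n):
        k,l,s,_=cv2.connectedComponentsWithStats(m.astype(np.uint8)); i=1+np.argmax(s[1:,4])
        r=cv2.minAreaRect((P[l==i][:,:2]*1000).astype(np.float32)); print(t,n,s[i,4],r,np.median(Z[l==i]))
    near=ok&(np.hypot(P[...,0],P[...,1])<1.1)
    rect(near&(abs(Z-.19)<.012)&(np.hypot(P[...,0],P[...,1])>.25)&(P[...,1]>.2),'lid')
    im=c['image'].astype(int)
    fl=near&(abs(Z-.19)<.02)&(im.min(-1)>150)&(P[...,1]>.2); rect(fl,'flap')
    rect(near&(Z>.012)&(Z<.035)&(P[...,1]<-.15),'traywall')
    rect(near&(Z>.03)&(Z<.06)&(im[...,0]>im[...,2]+10)&(im[...,0]>120),'wheel')
    rect(near&(Z>.01)&(Z<.04)&(P[...,1]>0)&(P[...,0]>.3),'base')
E
```

```text
s0 [223. 197.] [441.7  -7.9] [45.9 44.8] 2.2 0.0465
s0 [254. 211.] [556.1  -2.4] [45.9 45.5] 8.3 0.0458
s0 [202. 224.] [ 448.8 -125.6] [43.1 44.9] 17.2 0.0478
s0 [289. 229.] [678.4  -2.8] [46.4 45. ] -2.1 0.0458
s0 [232. 242.] [ 561.7 -128.5] [44.7 44.1] -2.7 0.0472
s0 [268. 258.] [ 677.9 -120.7] [46.1 46.2] 15.6 0.0474
s0 lid 4211 ((522.4295654296875, 334.39691162109375), (237.71237182617188, 294.8816833496094), 87.7525405883789) 0.1884950183209004Traceback (most recent call last):
  File "<stdin>", line 14, in <module>
  File "<stdin>", line 9, in rect
    return _wrapfunc(a, 'argmax', axis=axis, out=out, **kwds)
    return bound(*args, **kwds)
ValueError: attempt to get argmax of an empty sequence
```

View pics/w0.png

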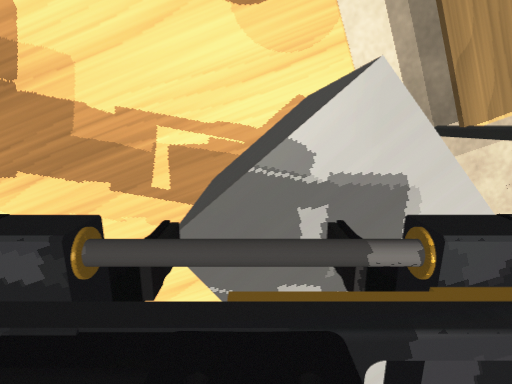

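Run:
```python
from h import *
a=load('s0')['image'][75:165,230:370];b=load('d0')['image'][75:165,120:260]
im=np.vstack([cv2.resize(x,None,fx=4,fy=3.3,interpolation=cv2.INTER_CUBIC)[:300] for x in(a,b)])
cv2.imwrite('pics/flap.png',im[:,:,::-1])
for t in('s0','d0'):
    c=load(t)
    P=cloud(c); Z=P[...,2]; ok=c['range_z']>0; im=c['image'].astype(int)
    for o in tubs(c): print(t,*o)
    R=np.hypot(P[...,0],P[...,1]); near=ok&(R<1.1)&(R>.25)
    def rect(m,n):
        k,l,s,_=cv2.connectedComponentsWithStats(m.astype(np.uint8))
        if k<2: return
        i=1+np.argmax(s[1:,4]); print(t,n,s[i,4],cv2.minAreaRect((P[l==i][:,:2]*1000).astype(np.float32)),np.median(Z[l==i]).round(4))
    rect(near&(abs(Z-.19)<.012)&(P[...,1]>.2),'lid')
    rect(near&(Z>.012)&(Z<.035)&(P[...,1]<-.15),'traywall')
    rect(near&(Z>.035)&(Z<.06)&(im[...,0]>im[...,2]+5)&(im[...,0]>100),'wheel')
    rect(near&(Z>.008)&(Z<.035)&(P[...,1]>0)&(P[...,1]<.18)&(P[...,0]>.3)&(P[...,0]<.6)&(im[...,0]>im[...,2]),'base')
    v,u=(103,285) if t=='s0' else (121,173)
    print('flapz',P[v,u], 'box', P[60,280] if t=='s0' else P[100,100])
```

```text
s0 [223. 197.] [441.7  -7.9] [45.9 44.8] 2.2 0.0465
s0 [254. 211.] [556.1  -2.4] [45.9 45.5] 8.3 0.0458
s0 [202. 224.] [ 448.8 -125.6] [43.1 44.9] 17.2 0.0478
s0 [289. 229.] [678.4  -2.8] [46.4 45. ] -2.1 0.0458
s0 [232. 242.] [ 561.7 -128.5] [44.7 44.1] -2.7 0.0472
s0 [268. 258.] [ 677.9 -120.7] [46.1 46.2] 15.6 0.0474
s0 lid 4211 ((522.4295654296875, 334.39691162109375), (237.71237182617188, 294.8816833496094), 87.7525405883789) 0.1885
s0 traywall 916 ((514.991943359375, -355.7366638183594), (142.43321228027344, 262.4078674316406), 87.77848815917969) 0.0206
s0 wheel 302 ((560.6632080078125, 113.6173095703125), (67.32746887207031, 69.12618255615234), 31.72691535949707) 0.0457
s0 base 153 ((442.7474060058594, 106.42431640625), (43.44342803955078, 80.35731506347656), 77.400390625) 0.0183
flapz [0.46152879 0.33984299 0.18508099] box [0.3073611 0.5735233 0.1780282]
d0 [290. 205.] [6.773e+02 5.000e-01] [47.  46.9] -1.2 0.0481
d0 [251. 219.] [555.9  -1.1] [46.2 48.8] 5.3 0.0481
d0 [311. 238.] [ 677.3 -118.1] [50.4 48.2] 12.5 0.0473
d0 [213. 235.] [441.3  -4.6] [48.2 47.4] -0.2 0.0473
d0 [276. 253.] [ 560.6 -124.7] [48.8 46. ] -1.7 0.0476
d0 [235. 268.] [ 447.6 -123.4] [47.4 47.3] 15.1 0.0477
d0 lid 4637 ((525.0128784179688, 338.5915222167969), (237.86590576171875, 293.1656188964844), 88.0288314819336) 0.1905
d0 traywall 1205 ((516.937255859375, -353.6031799316406), (142.3459930419922, 262.4714050292969), 88.00501251220703) 0.0213
d0 wheel 354 ((562.0641479492188, 115.96892547607422), (68.31680297851562, 65.65670013427734), 31.772544860839844) 0.0485
d0 base 333 ((443.0506896972656, 105.04847717285156), (55.69643783569336, 80.3212661743164), 88.71278381347656) 0.0127
flapz [0.46438335 0.33111    0.18836905] box [0.29146984 0.57148777 0.17848374]
```

View pics/flap.png

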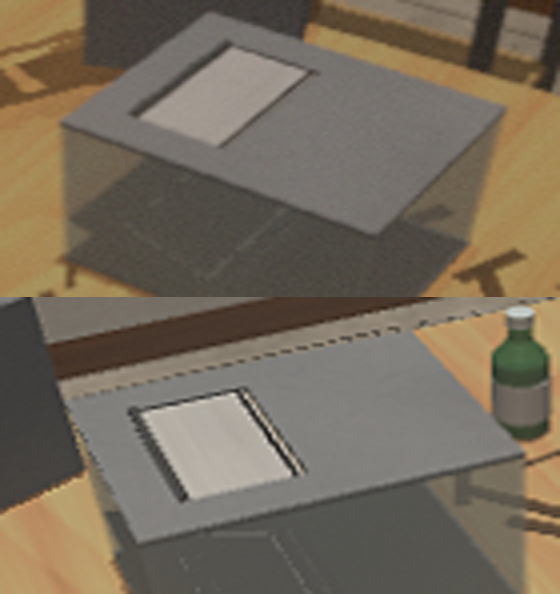

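Both views agree: the mouth is near (471, 338) mm with its hinge on the robot side, and the tray centre is (516, -355), yaw -2°. I'll start with the tub at (441, -6).

send_rows(
  increments=[0, 0, 0.02, 1.29, -3.3, 0, 0.9, 0, 0, 0.02, 1.29, -3.3, 0, 0.9, 0, 0, 0.02, 1.29, -3.3, 0, 0.9, 0, 0, 0.02, 1.29, -3.3, 0, 0.9, 0, 0, 0.02, 1.29, -3.3, 0, 0.9, 0, 0, 0.02, 1.29, -3.3, 0, 0.9, 0, 0, 0.02, 1.29, -3.3, 0, 0.9, 0, 0, 0.02, 1.29, -3.3, 0, 0.9, 0, 0, 0.02, 1.29, -3.3, 0, 0.9, 0, 0, 0.02, 1.29, -3.3, 0, 0.9, 0, 0, 0.02, 1.29, -3.3, 0, 0.9, 0, 0, 0.02, 1.29, -3.3, 0, 0.9, 0, 0, 0.02, 1.29, -3.3, 0, 0.9, 0, 0, 0.02, 1.29, -3.3, 0, 0.9, 0, 0, 0.02, 1.29, -3.3, -2.5, 0.9, 0, 0, 0.02, 1.29, -3.3, -2.5, 0.9, 0, 0, 0.02, 1.29, -3.3, -2.5, 0.9, 0, 0, 0.02, 1.29, -3.3, -2.5, 0.9, 0, 0, 0, 0, 0, 0, 0.9, 0, 0, 0, 0, 0, 0, 0.9],
  newtons=30,
)

```text
time: 1.82
position: [0.4406, -0.0018, 0.1331]
tool_rot: [-0.006, 1.0, 0.001, -0.002]
ft_force: [0.1, -1.0, -0.3]
grip_width: 0.0783
grip_force: 0.0
```

```bash
cat >> h.py <<'E'
def look(tag):
    o=robot.get_obs(); q=o['tool_rot']; p=o['position']*1000
    print('t',round(o['time'],2),'tcp',p.round(1),'close-90',round(np.degrees(np.arctan2(q[1]**2-q[0]**2,2*q[0]*q[1]))%180-90,1),'F',o['ft_force'].round(2),'w',round(o['grip_width'],4),'q6',o['q'][5].round(2),'q',o['q'].round(2))
    L=[tubs(snap(n,tag+n[0])) for n in('scene','side')]
    for a in L[0]:
        b=[x for x in L[1] if np.hypot(*(x[1]-a[1]))<12]
        if b: print('both',((a[1]+b[0][1])/2).round(1),a[2],b[0][2],a[3],b[0][3],a[4],b[0][4])
        else: print('scene',*a)
    for b in L[1]:
        if not any(np.hypot(*(b[1]-a[1]))<12 for a in L[0]): print('side',*b)
E
python3 -c "
from h import *
look('l1')"
```

```text
t 1.82 tcp [440.6  -1.8 133.1] close-90 0.7 F [ 0.14 -0.95 -0.31] w 0.0783 q6 -1.84 q [-0.26  0.46  1.98  0.    0.71 -1.84]
both [556.   -1.1] [45.8 47.3] [45.8 49.3] 6.8 5.7 0.0465 0.0475
both [ 448.8 -127. ] [44.8 36.8] [48.5 46.8] 17.9 13.2 0.0478 0.0473
both [677.8  -1.1] [46.5 45.4] [49.9 46. ] -4.7 -2.6 0.0473 0.0478
both [ 560.8 -126.8] [44.8 43.6] [48.5 46. ] -4.4 -3.0 0.0475 0.0473
both [ 676.8 -118.5] [46.8 44.4] [50.2 47.4] 14.1 13.5 0.0474 0.0474
```

send_rows(
  increments=[0, 0, 0, 0, -0.4, -2.2, 0.9, 0, 0, 0, 0, 0, -2.2, 0.9, 0, 0, 0, 0, 0, -2.2, 0.9, 0, 0, 0, 0, 0, -2.2, 0.9, 0, 0, 0, 0, 0, -2.0, 0.9, 0, 0, 0, 0, 0, 0, 0.9, 0, 0, 0, 0, 0, 0, 0, 0, 0, 0, 0, 0, 0, 0, 0, 0, 0, 0, 0, 0, 0, 0, 0, 0, 0, 0, 0, 0, 0, 0, 0, 0, 0, 0, 0, 0, 0, 0, 0, 0, 0, 0],
  newtons=30,
)

```text
time: 2.92
position: [0.4413, -0.0045, 0.0274]
tool_rot: [-0.008, 1.0, -0.0, 0.001]
ft_force: [0.0, 1.6, 7.4]
grip_width: 0.0498
grip_force: 30.0
```

```bash
python3 -c "
from h import *
o=robot.get_obs();print(o['ft_force'],o['position'],o['grip_width'],o['grip_force'])"
```

```text
[6.38151631e-03 1.58833289e+00 7.39221226e+00] [ 0.44133183 -0.00447424  0.02736212] 0.04981809584304624 30.00117441639304
```

send_rows(
  increments=[0, 0, 0, 0, 0, 2, 0, 0, 0, 0, 0, 0, 4, 0, 0, 0, 0, 0, 0, 4, 0, 0, 0, 0, 0, 0, 4, 0, 0, 0, 0, 0, 0, 4, 0, 0, 0, 0, 0, 0, 4, 0, 0, 0, 0, 0, 0, 0.5, 0, 0, 0, 0, 0, 0, 0, 0, 0, 0, 0, 0, 0, 0, 0, 0, 0, 0, 0, 0, 0, 0, 0, 0, 0, 0, 0, 0, 0],
)

```text
time: 3.83
position: [0.4393, -0.0041, 0.2495]
tool_rot: [-0.008, 1.0, 0.001, -0.002]
ft_force: [-0.1, -0.7, -0.5]
grip_width: 0.0496
grip_force: 30.0
```

```bash
python3 -c "
from h import *
look('l2')"
```

```text
t 3.83 tcp [439.3  -4.1 249.5] close-90 0.9 F [-0.14 -0.67 -0.52] w 0.0496 q6 -1.85 q [-0.26  0.25  1.85 -0.    1.04 -1.85]
both [556.2  -1.2] [45.1 46. ] [45.1 49.1] 9.0 5.7 0.0459 0.0482
both [ 448.7 -126.8] [45.5 39. ] [46.9 49. ] 11.8 16.9 0.048 0.0479
both [677.6  -1. ] [45.4 45.5] [47.8 47.1] -2.0 -4.4 0.0465 0.048
both [ 561.  -126.5] [46.4 43.7] [48.9 46.9] -3.7 -4.3 0.047 0.048
both [ 677.2 -118.9] [46.4 44.5] [50.6 46.7] 14.7 14.7 0.0478 0.047
```

Only 0.2 N heavier, so this one is empty. Taking it to the bin.

send_rows(
  increments=[0, 0, -0.005, 0.41, 3.42, 0, 0, 0, 0, -0.005, 0.41, 3.42, 0, 0, 0, 0, -0.005, 0.41, 3.42, 0, 0, 0, 0, -0.005, 0.41, 3.42, 0, 0, 0, 0, -0.005, 0.41, 3.42, 0, 0, 0, 0, -0.005, 0.41, 3.42, 0, 0, 0, 0, -0.005, 0.41, 3.42, 0, 0, 0, 0, -0.005, 0.41, 3.42, 0, 0, 0, 0, -0.005, 0.41, 3.42, 0, 0, 0, 0, -0.005, 0.41, 3.42, 0, 0, 0, 0, 0, 0, 0, 0, 0, 0, 0, 0, 0, 0, 0, 0, 0, 0, 0, 0, 0, 0, 0, 0],
)

```text
validation failed for argument at $.in...
```

Run:
```python
from h import *
look('l3')
c=snap('wrist','w3'); a=load('l3s')['image'][60:180,230:370]; b=load('l3s' if 0 else 'l3s')
d=load('l3s')
im=[cv2.resize(x,(400,300),interpolation=cv2.INTER_CUBIC) for x in (load('l3s')['image'][60:165,230:370],c['image'])]
cv2.imwrite('pics/v3.png',np.hstack(im)[:,:,::-1])
```

```text
t 3.93 tcp [439.9  -4.2 249.8] close-90 0.9 F [ 0.43  0.34 -0.85] w 0.0498 q6 -1.85 q [-0.26  0.25  1.85  0.    1.05 -1.85]
both [556.2  -1.2] [45.4 45.9] [46.  46.2] 8.0 4.4 0.0464 0.0479
both [ 448.6 -126.1] [46.7 40.1] [47.2 48.2] 13.3 15.6 0.0468 0.048
both [677.9  -1.4] [46.5 45.3] [46.7 47.4] -2.9 0.1 0.0463 0.0478
both [ 561.2 -126.5] [45.6 45.4] [48.  47.5] -0.5 -6.1 0.0477 0.0475
both [ 677.2 -118.8] [46.6 44.2] [51.9 47. ] 14.6 15.1 0.0476 0.047
```

View pics/v3.png

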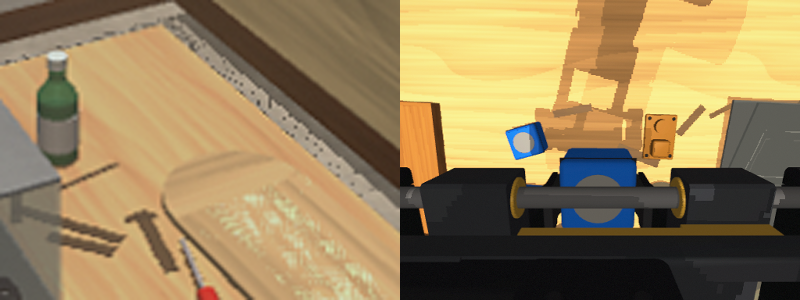

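The count of numbers was off, so that call was refused. The wrist view shows the tub held squarely (≈(600,190)). I'm resending it.

send_rows(
  increments=[0, 0, -0.005, 0.41, 3.42, 0, 0, 0, 0, -0.005, 0.41, 3.42, 0, 0, 0, 0, -0.005, 0.41, 3.42, 0, 0, 0, 0, -0.005, 0.41, 3.42, 0, 0, 0, 0, -0.005, 0.41, 3.42, 0, 0, 0, 0, -0.005, 0.41, 3.42, 0, 0, 0, 0, -0.005, 0.41, 3.42, 0, 0, 0, 0, -0.005, 0.41, 3.42, 0, 0, 0, 0, -0.005, 0.41, 3.42, 0, 0, 0, 0, -0.005, 0.41, 3.42, 0, 0, 0, 0, 0, 0, 0, 0, 0, 0, 0, 0, 0, 0, 0, 0, 0, 0, 0, 0, 0, 0, 0],
)

```text
time: 5.17
position: [0.4812, 0.3372, 0.2507]
tool_rot: [0.017, 1.0, -0.001, -0.001]
ft_force: [0.1, 0.3, -1.3]
grip_width: 0.0495
grip_force: 30.0
```

```bash
sed -i 's/tag+n\[0\]/tag+n[:2]/' h.py
python3 - <<'E'
from h import *
look('l3')
c=snap('wrist','w3')
im=[cv2.resize(x,(400,300),interpolation=cv2.INTER_CUBIC) for x in (load('l3si')['image'][60:165,120:260],c['image'])]
cv2.imwrite('pics/v3b.png',np.hstack(im)[:,:,::-1])
E
```

```text
t 5.17 tcp [481.2 337.2 250.7] close-90 -1.9 F [ 0.07  0.29 -1.26] w 0.0495 q6 -1.12 q [ 0.42  0.46  1.5  -0.    1.18 -1.12]
scene [294.  92.] [497.3 331.8] [46.3 16.3] -4.1 0.2688
both [556.2  -0.9] [45.3 46.6] [45.4 49.1] 6.6 5.7 0.0457 0.0478
both [ 448.6 -124.8] [43.5 47. ] [47.1 48.2] 13.9 15.8 0.0478 0.0474
both [677.5  -1.3] [46.8 46.1] [47.4 45.7] -1.1 -1.5 0.0466 0.0477
both [ 561.2 -126.3] [46.1 42.5] [48.7 46.7] -3.6 -4.6 0.0476 0.0471
both [ 677.2 -118.2] [46.  45.5] [50.7 46.7] 13.7 12.4 0.0478 0.0472
side [174. 105.] [472.5 324.7] [34.6 60.3] -42.9 0.2695
```

View pics/v3b.png

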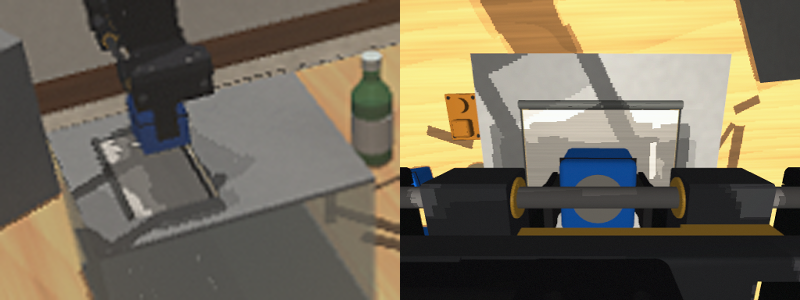

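The wrist view shows the tub (598,190) centred over the flap (520–680 px wide, hinge bar at row 103). Now I push it down, release, and hold the flap open.

send_rows(
  increments=[0, 0, 0, 0, 0, -1.35, 0, 0, 0, 0, 0, 0, -1.35, 0, 0, 0, 0, 0, 0, -1.35, 0, 0, 0, 0, 0, 0, -1.35, 0, 0, 0, 0, 0, 0, -1.35, 0, 0, 0, 0, 0, 0, -1.35, 0, 0, 0, 0, 0, 0, -1.35, 0, 0, 0, 0, 0, 0, -1.35, 0, 0, 0, 0, 0, 0, 0, 0, 0, 0, 0, 0, 0, 0, 0.9, 0, 0, 0, 0, 0, 0, 0.9, 0, 0, 0, 0, 0, 0, 0.9, 0, 0, 0, 0, 0, 0, 0.9, 0, 0, 0, 0, 0, 0, 0.9, 0, 0, 0, 0, 0, 0, 0.9, 0, 0, 0, -0.5, 0, 0, 0.9, 0, 0, 0, -0.5, 0, 0, 0.9, 0, 0, 0, -0.5, 0, 0, 0.9, 0, 0, 0, 0, 0, 0, 0.9, 0, 0, 0, 0, 0, 0, 0.9],
)

```text
time: 6.98
position: [0.4662, 0.3377, 0.1435]
tool_rot: [0.017, 1.0, -0.0, -0.0]
ft_force: [1.7, 0.9, 1.3]
grip_width: 0.0784
grip_force: 1.1
```

Run:
```python
from h import *
look('l4')
c=snap('wrist','w4')
im=[cv2.resize(x,(400,300),interpolation=cv2.INTER_CUBIC) for x in (load('l4si')['image'][75:195,120:280],c['image'])]
cv2.imwrite('pics/v4.png',np.hstack(im)[:,:,::-1])
```

```text
t 6.98 tcp [466.2 337.7 143.5] close-90 -1.9 F [1.65 0.89 1.26] w 0.0784 q6 -1.1 q [ 0.43  0.58  1.64  0.    0.93 -1.1 ]
both [556.2  -1.6] [45.5 49. ] [47.4 49.9] 7.0 2.3 0.047 0.0484
both [ 448.3 -124. ] [42.6 44.9] [47.1 47.9] 12.1 16.0 0.0475 0.0475
both [677.4  -1. ] [44.9 45. ] [49.8 46.2] 0.2 -2.1 0.0466 0.0477
both [ 561.4 -126. ] [45.2 42.9] [49.7 46.5] -5.5 -4.8 0.0481 0.0471
both [ 676.8 -118.4] [46. 46.] [49.  46.8] 16.7 16.2 0.0473 0.0468
```

View pics/v4.png

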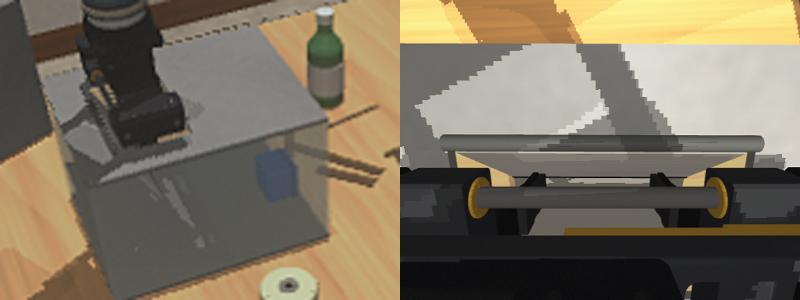

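The tub has slid to the far end of the bin (left picture ≈ (275,175)). Next is the tub at (556,-1), yaw about 6°.

send_rows(
  increments=[0, 0, 0, 0, 0, 3.5, 0.9, 0, 0, 0, 0, 0, 3.5, 0.9, 0, 0, 0, 0, 0, 3.5, 0.9, 0, 0, 0.0125, 0.82, -3.08, 0, 0.9, 0, 0, 0.0125, 0.82, -3.08, 0, 0.9, 0, 0, 0.0125, 0.82, -3.08, 0, 0.9, 0, 0, 0.0125, 0.82, -3.08, 0, 0.9, 0, 0, 0.0125, 0.82, -3.08, 0, 0.9, 0, 0, 0.0125, 0.82, -3.08, 0, 0.9, 0, 0, 0.0125, 0.82, -3.08, 0, 0.9, 0, 0, 0.0125, 0.82, -3.08, 0, 0.9, 0, 0, 0.0125, 0.82, -3.08, -2.5, 0.9, 0, 0, 0.0125, 0.82, -3.08, -2.5, 0.9, 0, 0, 0.0125, 0.82, -3.08, -2.5, 0.9, 0, 0, 0, 0, 0, -3.5, 0.9, 0, 0, 0, 0, 0, -3.5, 0.9, 0, 0, 0, 0, 0, 0, 0.9, 0, 0, 0, 0, 0, 0, 0.9],
)

```text
time: 8.63
position: [0.5545, -0.0007, 0.1015]
tool_rot: [-0.052, 0.999, 0.001, -0.004]
ft_force: [-0.4, 0.4, 0.1]
grip_width: 0.0785
grip_force: 0.0
```

Run:
```python
from h import *
look('l5')
c=load('l5si');P=cloud(c)
for uv in ((121,173),(118,180),(130,180)): print(P[uv].round(3))
```

```text
t 8.63 tcp [554.5  -0.7 101.5] close-90 5.9 F [-0.41  0.36  0.12] w 0.0785 q6 -1.88 q [-0.2   0.62  1.72  0.    0.81 -1.88]
both [ 448. -124.] [45.8 45.2] [48.3 48.6] 16.0 14.6 0.047 0.0474
scene [289. 229.] [678.2  -2.8] [47.7 45.6] -0.3 0.0457
both [ 561.4 -125.8] [46.7 42.7] [51.1 46.7] -5.4 -3.1 0.0479 0.0474
both [ 677.3 -118.8] [46.1 46.5] [49.7 47.7] 16.2 14.1 0.0481 0.0472
side [290. 209.] [644.8 -30.1] [140.8  50.4] 34.7 0.0478
side [251. 222.] [555.7  -1.2] [44.9 44.9] 8.0 0.048
[0.465 0.334 0.186]
[0.488 0.337 0.188]
[0.469 0.281 0.188]
```

send_rows(
  increments=[0, 0, 0, 0.1, 0, -2.5, 0.9, 0, 0, 0, 0, 0, -2.5, 0.9, 0, 0, 0, 0, 0, -2.5, 0.9, 0, 0, 0, 0, 0, 0, 0.9, 0, 0, 0, 0, 0, 0, 0, 0, 0, 0, 0, 0, 0, 0, 0, 0, 0, 0, 0, 0, 0, 0, 0, 0, 0, 0, 0, 0, 0, 0, 0, 0, 0, 0, 0, 0, 0, 0, 0, 0, 0, 0, 0, 0, 0, 0, 0, 2, 0, 0, 0, 0, 0, 0, 4, 0, 0, 0, 0, 0, 0, 4, 0, 0, 0, 0, 0, 0, 4, 0, 0, 0, 0, 0, 0, 4, 0, 0, 0, 0, 0, 0, 4, 0, 0, 0, 0, 0, 0, 0.3, 0, 0, 0, 0, 0, 0, 0, 0, 0, 0, 0, 0, 0, 0, 0],
)

```text
time: 10.32
position: [0.5572, -0.0011, 0.2511]
tool_rot: [-0.052, 0.999, 0.0, -0.0]
ft_force: [0.2, -0.9, -1.1]
grip_width: 0.0498
grip_force: 30.0
```

Run:
```python
from h import *
look('l6')
```

```text
t 10.32 tcp [557.2  -1.1 251.1] close-90 5.9 F [ 0.2  -0.92 -1.12] w 0.0498 q6 -1.88 q [-0.2   0.41  1.58 -0.    1.15 -1.88]
both [ 447.8 -124.6] [45.  45.5] [48.4 48.1] 13.0 15.5 0.0475 0.0475
both [677.4  -1.4] [46.5 46.4] [50.1 46. ] 0.1 -0.9 0.0461 0.0477
both [ 561.4 -126.5] [46.3 43.9] [50.  46.6] -4.7 -3.9 0.0467 0.0477
both [ 677.1 -118.8] [46.4 45.3] [50.  47.9] 14.2 13.9 0.0474 0.047
```

send_rows(
  increments=[0, 0, -0.0125, -0.69, 3.07, 0, 0, 0, 0, -0.0125, -0.69, 3.07, 0, 0, 0, 0, -0.0125, -0.69, 3.07, 0, 0, 0, 0, -0.0125, -0.69, 3.07, 0, 0, 0, 0, -0.0125, -0.69, 3.07, 0, 0, 0, 0, -0.0125, -0.69, 3.07, 0, 0, 0, 0, -0.0125, -0.69, 3.07, 0, 0, 0, 0, -0.0125, -0.69, 3.07, 0, 0, 0, 0, -0.0125, -0.69, 3.07, 0, 0, 0, 0, -0.0125, -0.69, 3.07, 0, 0, 0, 0, -0.0125, -0.69, 3.07, 0, 0, 0, 0, 0, 0, 0, 0, 0, 0, 0, 0, 0, 0, 0, 0, 0],
)

```text
validation failed for argument at $.in...
```

```bash
cat >> h.py <<'E'
def held():
    # lowest/highest blue points near TCP in the side camera, relative to TCP (mm)
    o=robot.get_obs(); c=robot.camera('side'); P=cloud(c)
    hsv=cv2.cvtColor(c['image'],cv2.COLOR_RGB2HSV)
    m=(hsv[...,0]>105)&(hsv[...,0]<130)&(hsv[...,1]>120)&(c['range_z']>0)&(np.linalg.norm(P-o['position'],axis=-1)<.1)
    D=(P[m]-o['position'])*1000
    print('held n',m.sum(), 'rel lo/hi',np.percentile(D,3,axis=0).round() if m.sum() else '',np.percentile(D,97,axis=0).round() if m.sum() else '','w',o['grip_width'],'F',o['ft_force'].round(2))
E
python3 -c "
from h import *
held()"
```

```text
held n 67 rel lo/hi [-27. -26. -23.] [13. 20. 17.] w 0.049306793471972456 F [ 0.42 -0.36 -0.96]
```

send_rows(
  increments=[0, 0, -0.0125, -0.69, 3.07, 0, 0.0, 0, 0, -0.0125, -0.69, 3.07, 0, 0.0, 0, 0, -0.0125, -0.69, 3.07, 0, 0.0, 0, 0, -0.0125, -0.69, 3.07, 0, 0.0, 0, 0, -0.0125, -0.69, 3.07, 0, 0.0, 0, 0, -0.0125, -0.69, 3.07, 0, 0.0, 0, 0, -0.0125, -0.69, 3.07, 0, 0.0, 0, 0, -0.0125, -0.69, 3.07, 0, 0.0, 0, 0, -0.0125, -0.69, 3.07, 0, 0.0, 0, 0, -0.0125, -0.69, 3.07, 0, 0.0, 0, 0, -0.0125, -0.69, 3.07, 0, 0.0, 0, 0, 0, 0, 0, 0, 0.0, 0, 0, 0, 0, 0, 0, 0.0],
)

```text
time: 11.55
position: [0.4807, 0.3375, 0.2494]
tool_rot: [0.015, 1.0, -0.001, -0.002]
ft_force: [0.4, -0.2, -0.4]
grip_width: 0.0499
grip_force: 30.0
```

```bash
python3 -c "
from h import *
held()"
```

```text
held n 157 rel lo/hi [-28. -26. -24.] [19. 14. 17.] w 0.04990454626716718 F [ 0.36 -0.24 -0.44]
```

send_rows(
  increments=[0, 0, 0, 0, 0, -1.35, 0.0, 0, 0, 0, 0, 0, -1.35, 0.0, 0, 0, 0, 0, 0, -1.35, 0.0, 0, 0, 0, 0, 0, -1.35, 0.0, 0, 0, 0, 0, 0, -1.35, 0.0, 0, 0, 0, 0, 0, -1.35, 0.0, 0, 0, 0, 0, 0, -1.35, 0.0, 0, 0, 0, 0, 0, -1.2, 0.0, 0, 0, 0, 0, 0, 0, 0.0, 0, 0, 0, 0, 0, 0, 0.9, 0, 0, 0, 0, 0, 0, 0.9, 0, 0, 0, 0, 0, 0, 0.9, 0, 0, 0, 0, 0, 0, 0.9, 0, 0, 0, 0, 0, 0, 0.9, 0, 0, 0, 0, 0, 0, 0.9, 0, 0, 0, -0.5, 0, 0, 0.9, 0, 0, 0, -0.5, 0, 0, 0.9, 0, 0, 0, -0.5, 0, 0, 0.9, 0, 0, 0, 0, 0, 0, 0.9, 0, 0, 0, 0, 0, 0, 0.9],
)

```text
time: 13.27
position: [0.4665, 0.3366, 0.1451]
tool_rot: [0.017, 1.0, -0.0, -0.0]
ft_force: [2.6, 0.3, 1.1]
grip_width: 0.0783
grip_force: 1.2
```

```bash
cat >> h.py <<'E'
def inbin(tag):
    c=snap('side',tag); cv2.imwrite(f'pics/{tag}z.png',cv2.resize(c['image'][75:195,120:280],(480,360),interpolation=cv2.INTER_CUBIC)[:,:,::-1])
    w=snap('wrist',tag+'w'); hsv=cv2.cvtColor(w['image'],cv2.COLOR_RGB2HSV)
    m=(hsv[...,0]>105)&(hsv[...,0]<130)&(hsv[...,1]>120)
    m[240:]=0; print('wrist blue px',m.sum(), np.argwhere(m).mean(0) if m.any() else '')
E
python3 -c "
from h import *
look('l7');inbin('b7')"
```

```text
t 13.27 tcp [466.5 336.6 145.1] close-90 -1.9 F [2.55 0.33 1.06] w 0.0783 q6 -1.11 q [ 0.43  0.57  1.64  0.    0.93 -1.11]
both [ 448.2 -124.8] [42.7 45.1] [46.9 47.8] 18.4 16.9 0.0473 0.0473
both [678.2  -0.9] [48.4 45.3] [45.7 48.7] -6.7 1.3 0.0458 0.0481
both [ 561.4 -126.5] [45.  42.1] [46.8 47. ] -3.3 -5.9 0.0469 0.0478
both [ 676.8 -118.9] [47.  45.8] [49.6 46.6] 14.0 14.1 0.0474 0.0474
wrist blue px 0
```

View pics/b7z.png

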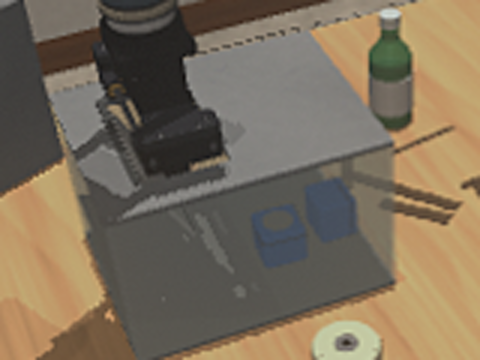

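Two tubs are now in the bin ((278,235) and (330,208) in the crop). Next is the tub at (448,-125), yaw about 15°.

send_rows(
  increments=[0, 0, 0, 0, 0, 3.5, 0.9, 0, 0, 0, 0, 0, 3.5, 0.9, 0, 0, 0, 0, 0, 3.5, 0.9, 0, 0, 0.023, -0.14, -3.55, 0, 0.9, 0, 0, 0.023, -0.14, -3.55, 0, 0.9, 0, 0, 0.023, -0.14, -3.55, 0, 0.9, 0, 0, 0.023, -0.14, -3.55, 0, 0.9, 0, 0, 0.023, -0.14, -3.55, 0, 0.9, 0, 0, 0.023, -0.14, -3.55, 0, 0.9, 0, 0, 0.023, -0.14, -3.55, 0, 0.9, 0, 0, 0.023, -0.14, -3.55, 0, 0.9, 0, 0, 0.023, -0.14, -3.55, 0, 0.9, 0, 0, 0.023, -0.14, -3.55, 0, 0.9, 0, 0, 0.023, -0.14, -3.55, -2.1, 0.9, 0, 0, 0.023, -0.14, -3.55, -2.1, 0.9, 0, 0, 0.023, -0.14, -3.55, -2.1, 0.9, 0, 0, 0, 0, 0, -3.8, 0.9, 0, 0, 0, 0, 0, -3.8, 0.9, 0, 0, 0, 0, 0, 0, 0.9, 0, 0, 0, 0, 0, 0, 0.9],
)

```text
time: 15.13
position: [0.4465, -0.1237, 0.109]
tool_rot: [-0.132, 0.991, 0.003, -0.003]
ft_force: [0.3, -0.7, 0.3]
grip_width: 0.0784
grip_force: 0.0
```

```bash
python3 -c "
from h import *
look('l8')"
```

```text
t 15.13 tcp [ 446.5 -123.7  109. ] close-90 15.2 F [ 0.31 -0.71  0.3 ] w 0.0784 q6 -2.35 q [-0.51  0.53  1.94  0.    0.69 -2.35]
both [677.5  -1.3] [44.3 45.2] [48.4 46.9] -1.9 -4.0 0.0471 0.0478
scene [232. 242.] [ 561.9 -128.4] [45.9 42. ] -7.3 0.0473
both [ 677.  -118.6] [46.3 43.9] [51.5 47.1] 16.7 11.3 0.048 0.0474
side [277. 258.] [ 539.7 -153.4] [125.7  42.3] 39.1 0.0475
side [232. 270.] [ 444.1 -124.5] [41.4 47.7] 13.8 0.0473
```

send_rows(
  increments=[0, 0, 0, 0.1, -0.1, -2.8, 0.9, 0, 0, 0, 0, 0, -2.8, 0.9, 0, 0, 0, 0, 0, -2.8, 0.9, 0, 0, 0, 0, 0, 0, 0.9, 0, 0, 0, 0, 0, 0, 0.0, 0, 0, 0, 0, 0, 0, 0.0, 0, 0, 0, 0, 0, 0, 0.0, 0, 0, 0, 0, 0, 0, 0.0, 0, 0, 0, 0, 0, 0, 0.0, 0, 0, 0, 0, 0, 0, 0.0, 0, 0, 0, 0, 0, 2, 0.0, 0, 0, 0, 0, 0, 4, 0.0, 0, 0, 0, 0, 0, 4, 0.0, 0, 0, 0, 0, 0, 4, 0.0, 0, 0, 0, 0, 0, 4, 0.0, 0, 0, 0, 0, 0, 4, 0.0, 0, 0, 0, 0, 0, 0.3, 0.0, 0, 0, 0, 0, 0, 0, 0.0, 0, 0, 0, 0, 0, 0, 0.0],
)

```text
time: 16.82
position: [0.4486, -0.1254, 0.249]
tool_rot: [-0.132, 0.991, 0.001, -0.001]
ft_force: [0.5, -0.6, -4.1]
grip_width: 0.0499
grip_force: 30.0
```

```bash
python3 -c "
from h import *
look('l9');held()"
```

```text
t 16.82 tcp [ 448.6 -125.4  249. ] close-90 15.2 F [ 0.46 -0.6  -4.1 ] w 0.0499 q6 -2.35 q [-0.51  0.29  1.79 -0.    1.06 -2.35]
both [677.3  -1.2] [46.7 45.9] [50. 47.] -1.0 -3.5 0.0459 0.048
both [ 560.9 -126.4] [45.4 43.4] [48.4 46.9] -5.7 -1.2 0.0476 0.0478
both [ 676.5 -118.2] [46.6 45.9] [51.6 47.6] 13.3 16.1 0.0476 0.0473
held n 20 rel lo/hi [-30. -30. -23.] [ 6. 18. 19.] w 0.04994902859123896 F [ 1.02 -0.1  -3.18]
```

Weighs about 4 N, so it's full. It goes to the tray's near slot.

send_rows(
  increments=[0, 0, -0.0375, -0.16, -2.83, 0, 0.0, 0, 0, -0.0375, -0.16, -2.83, 0, 0.0, 0, 0, -0.0375, -0.16, -2.83, 0, 0.0, 0, 0, -0.0375, -0.16, -2.83, 0, 0.0, 0, 0, -0.0375, -0.16, -2.83, 0, 0.0, 0, 0, -0.0375, -0.16, -2.83, 0, 0.0, 0, 0, -0.0375, -0.16, -2.83, 0, 0.0, 0, 0, -0.0375, -0.16, -2.83, 0, 0.0, 0, 0, 0, 0, 0, 0, 0.0, 0, 0, 0, 0, 0, -3.6, 0.0, 0, 0, 0, 0, 0, -3.6, 0.0, 0, 0, 0, 0, 0, -3.6, 0.0, 0, 0, 0, 0, 0, -3.6, 0.0, 0, 0, 0, 0, 0, 0, 0.0, 0, 0, 0, 0, 0, 0, 0.0],
)

```text
time: 18.22
position: [0.4352, -0.3501, 0.1026]
tool_rot: [0.017, 1.0, 0.004, -0.003]
ft_force: [-0.2, -0.4, -3.1]
grip_width: 0.05
grip_force: 30.0
```

```bash
python3 -c "
from h import *
look('l10');held()"
```

```text
t 18.22 tcp [ 435.2 -350.1  102.6] close-90 -2.0 F [-0.23 -0.38 -3.12] w 0.05 q6 -2.41 q [-0.88  0.62  1.7  -0.    0.83 -2.41]
scene [290. 230.] [678.1  -3. ] [46.5 44.3] -2.1 0.046
scene [232. 242.] [ 562.  -127.6] [44.5 43.2] -4.8 0.0476
scene [268. 258.] [ 677.8 -120.2] [46.3 46.1] 15.5 0.0475
held n 133 rel lo/hi [-33. -24. -16.] [-19.  22.  76.] w 0.05006170262194766 F [-0.07 -1.24 -3.11]
```

send_rows(
  increments=[0, 0, 0, 0, -0.1, -1.4, 0.0, 0, 0, 0, 0, 0, -1.4, 0.0, 0, 0, 0, 0, 0, -1.4, 0.0, 0, 0, 0, 0, 0, -1.4, 0.0, 0, 0, 0, 0, 0, -0.6, 0.0, 0, 0, 0, 0, 0, -0.5, 0.0, 0, 0, 0, 0, 0, 0, 0.0, 0, 0, 0, 0, 0, 0, 0.0],
)

```text
time: 19.03
position: [0.4377, -0.3541, 0.0401]
tool_rot: [0.017, 1.0, -0.001, 0.001]
ft_force: [-0.4, 0.3, -3.2]
grip_width: 0.0497
grip_force: 30.0
```

send_rows(
  increments=[0, 0, 0, 0, 0, 0, 0.0, 0, 0, 0, 0, 0, -0.3, 0.0, 0, 0, 0, 0, 0, -0.3, 0.0, 0, 0, 0, 0, 0, 0, 0.0],
)

```text
time: 19.37
position: [0.4376, -0.354, 0.0341]
tool_rot: [0.017, 1.0, -0.001, 0.001]
ft_force: [0.8, -0.3, 4.4]
grip_width: 0.0501
grip_force: 30.0
```

Contact with the tray floor, so I release it and go to the tub at (561,-126).

send_rows(
  increments=[0, 0, 0, 0, 0, 0, 0.75, 0, 0, 0, 0, 0, 0, 0.75, 0, 0, 0, 0, 0, 0, 0.75, 0, 0, 0, 0, 0, 0, 0.75, 0, 0, 0, 0, 0, 0, 0.75, 0, 0, 0, 0, 0, 2, 0.75, 0, 0, 0, 0, 0, 3.5, 0.75, 0, 0, 0, 0, 0, 3.5, 0.75, 0, 0, -0.003, 1.54, 2.84, 0, 0.9, 0, 0, -0.003, 1.54, 2.84, 0, 0.9, 0, 0, -0.003, 1.54, 2.84, 0, 0.9, 0, 0, -0.003, 1.54, 2.84, 0, 0.9, 0, 0, -0.003, 1.54, 2.84, 0, 0.9, 0, 0, -0.003, 1.54, 2.84, 0, 0.9, 0, 0, -0.003, 1.54, 2.84, 0, 0.9, 0, 0, -0.003, 1.54, 2.84, 0, 0.9, 0, 0, 0, 0, 0, -1, 0.9, 0, 0, 0, 0, 0, 0, 0.9],
)

```text
time: 20.87
position: [0.5598, -0.1242, 0.1116]
tool_rot: [0.028, 1.0, 0.0, -0.001]
ft_force: [-0.7, -0.5, -0.3]
grip_width: 0.0786
grip_force: 0.0
```

```bash
python3 -c "
from h import *
look('l11')"
```

```text
t 20.87 tcp [ 559.8 -124.2  111.6] close-90 -3.2 F [-0.72 -0.53 -0.35] w 0.0786 q6 -1.93 q [-0.41  0.62  1.66 -0.    0.86 -1.93]
scene [289. 228.] [678.1  -2.4] [45.8 45. ] -1.1 0.0454
both [ 677.4 -118.5] [45.9 46.3] [46.6 47.6] 15.9 13.4 0.0477 0.047
both [ 434.9 -354.8] [46.6 46.5] [48.  50.2] -1.4 -1.7 0.0532 0.0528
side [275. 258.] [ 559.2 -124.9] [45.4 49.8] 0.2 0.0466
```

send_rows(
  increments=[0, 0, 0, 0.1, -0.1, -2.8, 0.9, 0, 0, 0, 0, 0, -2.8, 0.9, 0, 0, 0, 0, 0, -2.9, 0.9, 0, 0, 0, 0, 0, 0, 0.9, 0, 0, 0, 0, 0, 0, 0.0, 0, 0, 0, 0, 0, 0, 0.0, 0, 0, 0, 0, 0, 0, 0.0, 0, 0, 0, 0, 0, 0, 0.0, 0, 0, 0, 0, 0, 0, 0.0, 0, 0, 0, 0, 0, 0, 0.0, 0, 0, 0, 0, 0, 2, 0.0, 0, 0, 0, 0, 0, 4, 0.0, 0, 0, 0, 0, 0, 4, 0.0, 0, 0, 0, 0, 0, 4, 0.0, 0, 0, 0, 0, 0, 4, 0.0, 0, 0, 0, 0, 0, 4, 0.0, 0, 0, 0, 0, 0, 0.3, 0.0, 0, 0, 0, 0, 0, 0, 0.0, 0, 0, 0, 0, 0, 0, 0.0],
)

```text
time: 22.55
position: [0.5606, -0.1268, 0.2508]
tool_rot: [0.029, 1.0, 0.0, -0.0]
ft_force: [0.0, 0.5, 0.2]
grip_width: 0.0503
grip_force: 30.0
```

```bash
python3 -c "
from h import *
look('l12')"
```

```text
t 22.55 tcp [ 560.6 -126.8  250.8] close-90 -3.4 F [0.03 0.47 0.17] w 0.0503 q6 -1.93 q [-0.42  0.44  1.54 -0.    1.17 -1.93]
scene [289. 229.] [678.3  -1.9] [47.7 45. ] -3.3 0.0461
both [ 677.3 -118.6] [46.6 44.6] [51.4 47.2] 14.3 14.7 0.0479 0.0474
both [ 435.  -354.8] [46.1 47.2] [47.9 50. ] -3.4 -1.6 0.0533 0.053
side [291. 212.] [ 549.7 -179. ] [66.3 47.8] -12.5 0.2287
```

Empty. Off to the bin.

send_rows(
  increments=[0, 0, 0.002, -0.61, 3.57, 0, 0.0, 0, 0, 0.002, -0.61, 3.57, 0, 0.0, 0, 0, 0.002, -0.61, 3.57, 0, 0.0, 0, 0, 0.002, -0.61, 3.57, 0, 0.0, 0, 0, 0.002, -0.61, 3.57, 0, 0.0, 0, 0, 0.002, -0.61, 3.57, 0, 0.0, 0, 0, 0.002, -0.61, 3.57, 0, 0.0, 0, 0, 0.002, -0.61, 3.57, 0, 0.0, 0, 0, 0.002, -0.61, 3.57, 0, 0.0, 0, 0, 0.002, -0.61, 3.57, 0, 0.0, 0, 0, 0.002, -0.61, 3.57, 0, 0.0, 0, 0, 0.002, -0.61, 3.57, 0, 0.0, 0, 0, 0.002, -0.61, 3.57, 0, 0.0, 0, 0, 0, 0, 0, 0, 0.0, 0, 0, 0, 0, 0, 0, 0.0],
)

```text
time: 23.9
position: [0.4802, 0.3381, 0.2485]
tool_rot: [0.014, 1.0, -0.001, -0.002]
ft_force: [-0.1, -0.8, -0.3]
grip_width: 0.0499
grip_force: 30.0
```

```bash
python3 -c "
from h import *
held()"
```

```text
held n 153 rel lo/hi [-27. -27. -23.] [20. 15. 17.] w 0.049891527827376554 F [-0.09 -0.75 -0.29]
```

send_rows(
  increments=[0, 0, 0, 0, 0, -1.35, 0.0, 0, 0, 0, 0, 0, -1.35, 0.0, 0, 0, 0, 0, 0, -1.35, 0.0, 0, 0, 0, 0, 0, -1.35, 0.0, 0, 0, 0, 0, 0, -1.35, 0.0, 0, 0, 0, 0, 0, -1.35, 0.0, 0, 0, 0, 0, 0, -1.35, 0.0, 0, 0, 0, 0, 0, -1.1, 0.0, 0, 0, 0, 0, 0, 0, 0.0, 0, 0, 0, 0, 0, 0, 0.9, 0, 0, 0, 0, 0, 0, 0.9, 0, 0, 0, 0, 0, 0, 0.9, 0, 0, 0, 0, 0, 0, 0.9, 0, 0, 0, 0, 0, 0, 0.9, 0, 0, 0, 0, 0, 0, 0.9, 0, 0, 0, -0.5, 0, 0, 0.9, 0, 0, 0, -0.5, 0, 0, 0.9, 0, 0, 0, -0.5, 0, 0, 0.9, 0, 0, 0, 0, 0, 0, 0.9, 0, 0, 0, 0, 0, 0, 0.9],
)

```text
time: 25.62
position: [0.4664, 0.337, 0.1456]
tool_rot: [0.016, 1.0, -0.0, -0.0]
ft_force: [1.5, -0.0, 2.2]
grip_width: 0.0777
grip_force: 1.2
```

```bash
python3 -c "
from h import *
look('l13');inbin('b13')"
```

```text
t 25.62 tcp [466.4 337.  145.6] close-90 -1.9 F [ 1.49 -0.03  2.25] w 0.0777 q6 -1.11 q [ 0.43  0.57  1.64  0.    0.93 -1.11]
both [677.6  -1.6] [45.3 44.8] [45.8 50. ] -0.6 2.0 0.0456 0.0482
both [ 677.1 -118.8] [45.3 45.5] [50.2 46.6] 15.2 15.0 0.0484 0.0472
both [ 434.8 -354.9] [46.2 47. ] [47.3 50.8] -3.0 -0.5 0.0533 0.0528
wrist blue px 0
```

View pics/b13z.png

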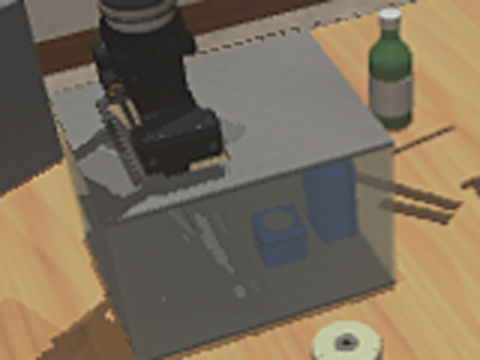

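Three tubs are in the bin; the latest lies on top of the far one. Next is the tub at (677,-1).

send_rows(
  increments=[0, 0, 0, 0, 0, 3.5, 0.9, 0, 0, 0, 0, 0, 3.5, 0.9, 0, 0, 0, 0, 0, 3.5, 0.9, 0, 0, 0.001, 1.92, -3.08, 0, 0.9, 0, 0, 0.001, 1.92, -3.08, 0, 0.9, 0, 0, 0.001, 1.92, -3.08, 0, 0.9, 0, 0, 0.001, 1.92, -3.08, 0, 0.9, 0, 0, 0.001, 1.92, -3.08, 0, 0.9, 0, 0, 0.001, 1.92, -3.08, 0, 0.9, 0, 0, 0.001, 1.92, -3.08, 0, 0.9, 0, 0, 0.001, 1.92, -3.08, 0, 0.9, 0, 0, 0.001, 1.92, -3.08, -1.9, 0.9, 0, 0, 0.001, 1.92, -3.08, -1.9, 0.9, 0, 0, 0.001, 1.92, -3.08, -1.9, 0.9, 0, 0, 0, 0, 0, -4, 0.9, 0, 0, 0, 0, 0, -4, 0.9, 0, 0, 0, 0, 0, 0, 0.9, 0, 0, 0, 0, 0, 0, 0.9],
)

```text
time: 27.32
position: [0.6749, -0.0013, 0.1101]
tool_rot: [0.011, 1.0, 0.001, -0.005]
ft_force: [0.1, 0.6, 0.4]
grip_width: 0.0781
grip_force: 0.0
```

```bash
python3 -c "
from h import *
look('l14')
P=cloud(load('l14si'));print(P[121,173],P[118,180])"
```

```text
t 27.32 tcp [674.9  -1.3 110.1] close-90 -1.3 F [0.15 0.56 0.38] w 0.0781 q6 -1.72 q [-0.17  0.74  1.39  0.    1.03 -1.72]
both [ 676.6 -119.4] [46.7 42.9] [49.8 47.4] 14.7 15.8 0.0477 0.0472
both [ 435.3 -355. ] [46.5 45.7] [48.1 49. ] -1.9 -1.1 0.0536 0.0533
side [291. 209.] [677.  -2.] [45.5 45.6] -2.8 0.0472
[0.46450826 0.3316786  0.18796565] [0.48794534 0.33609141 0.18817409]
```

send_rows(
  increments=[0, 0, 0, 0.1, 0, -2.8, 0.9, 0, 0, 0, 0, 0, -2.8, 0.9, 0, 0, 0, 0, 0, -2.8, 0.9, 0, 0, 0, 0, 0, 0, 0.9, 0, 0, 0, 0, 0, 0, 0.0, 0, 0, 0, 0, 0, 0, 0.0, 0, 0, 0, 0, 0, 0, 0.0, 0, 0, 0, 0, 0, 0, 0.0, 0, 0, 0, 0, 0, 0, 0.0, 0, 0, 0, 0, 0, 0, 0.0, 0, 0, 0, 0, 0, 2, 0.0, 0, 0, 0, 0, 0, 4, 0.0, 0, 0, 0, 0, 0, 4, 0.0, 0, 0, 0, 0, 0, 4, 0.0, 0, 0, 0, 0, 0, 4, 0.0, 0, 0, 0, 0, 0, 4, 0.0, 0, 0, 0, 0, 0, 0.3, 0.0, 0, 0, 0, 0, 0, 0, 0.0, 0, 0, 0, 0, 0, 0, 0.0],
)

```text
time: 29.0
position: [0.6785, -0.0018, 0.2523]
tool_rot: [0.011, 1.0, 0.0, -0.0]
ft_force: [0.3, 0.3, -1.2]
grip_width: 0.0494
grip_force: 30.0
```

```bash
python3 -c "
from h import *
look('l15')"
```

```text
t 29.0 tcp [678.5  -1.8 252.3] close-90 -1.2 F [ 0.32  0.33 -1.22] w 0.0494 q6 -1.72 q [-0.17  0.58  1.26 -0.    1.3  -1.72]
both [ 678.  -120.2] [45.4 39.5] [52.5 47.6] 15.9 11.6 0.0472 0.0468
both [ 434.7 -354.8] [45.5 45.8] [48.2 49.3] -2.4 -1.3 0.053 0.0531
```

Reads about 1 N, likely empty; I'll re-read it above the bin.

send_rows(
  increments=[0, 0, -0.001, -1.8, 3.08, 0, 0.0, 0, 0, -0.001, -1.8, 3.08, 0, 0.0, 0, 0, -0.001, -1.8, 3.08, 0, 0.0, 0, 0, -0.001, -1.8, 3.08, 0, 0.0, 0, 0, -0.001, -1.8, 3.08, 0, 0.0, 0, 0, -0.001, -1.8, 3.08, 0, 0.0, 0, 0, -0.001, -1.8, 3.08, 0, 0.0, 0, 0, -0.001, -1.8, 3.08, 0, 0.0, 0, 0, -0.001, -1.8, 3.08, 0, 0.0, 0, 0, -0.001, -1.8, 3.08, 0, 0.0, 0, 0, -0.001, -1.8, 3.08, 0, 0.0, 0, 0, 0, 0, 0, 0, 0.0, 0, 0, 0, 0, 0, 0, 0.0],
)

```text
time: 30.18
position: [0.4789, 0.338, 0.2503]
tool_rot: [0.014, 1.0, -0.001, -0.002]
ft_force: [0.3, -0.8, 0.0]
grip_width: 0.0499
grip_force: 30.0
```

```bash
python3 -c "
from h import *
held();held();look('l16')"
```

```text
held n 166 rel lo/hi [-28. -28. -25.] [19. 15. 16.] w 0.04985069060944954 F [ 0.31 -0.83  0.01]
held n 160 rel lo/hi [-28. -26. -25.] [18. 11. 16.] w 0.04961113279667906 F [ 0.25 -0.64 -0.98]
t 30.28 tcp [480.8 336.2 250.9] close-90 -1.9 F [ 0.25 -0.46 -1.44] w 0.0496 q6 -1.12 q [ 0.42  0.45  1.51 -0.    1.18 -1.12]
scene [292.  93.] [489.3 324.4] [56.1 35.7] -31.8 0.2651
both [ 676.9 -118.3] [46.2 44.4] [50.2 46.9] 13.6 15.2 0.0479 0.0472
both [ 435.2 -355.1] [46.2 46.5] [47.8 49.2] -2.6 -1.0 0.0541 0.0529
side [173. 106.] [478.2 329.9] [45.2 48.7] -8.0 0.2666
```

Empty. Pushing it in.

send_rows(
  increments=[0, 0, 0, 0, 0, -1.35, 0.0, 0, 0, 0, 0, 0, -1.35, 0.0, 0, 0, 0, 0, 0, -1.35, 0.0, 0, 0, 0, 0, 0, -1.35, 0.0, 0, 0, 0, 0, 0, -1.35, 0.0, 0, 0, 0, 0, 0, -1.35, 0.0, 0, 0, 0, 0, 0, -1.35, 0.0, 0, 0, 0, 0, 0, -1.3, 0.0, 0, 0, 0, 0, 0, 0, 0.0, 0, 0, 0, 0, 0, 0, 0.9, 0, 0, 0, 0, 0, 0, 0.9, 0, 0, 0, 0, 0, 0, 0.9, 0, 0, 0, 0, 0, 0, 0.9, 0, 0, 0, 0, 0, 0, 0.9, 0, 0, 0, 0, 0, 0, 0.9, 0, 0, 0, -0.5, 0, 0, 0.9, 0, 0, 0, -0.5, 0, 0, 0.9, 0, 0, 0, -0.5, 0, 0, 0.9, 0, 0, 0, 0, 0, 0, 0.9, 0, 0, 0, 0, 0, 0, 0.9],
)

```text
time: 32.05
position: [0.4656, 0.337, 0.1451]
tool_rot: [0.016, 1.0, -0.0, -0.0]
ft_force: [1.8, -0.7, 1.9]
grip_width: 0.0783
grip_force: 1.2
```

```bash
python3 -c "
from h import *
look('l17');inbin('b17')"
```

```text
t 32.05 tcp [465.6 337.  145.1] close-90 -1.9 F [ 1.84 -0.7   1.88] w 0.0783 q6 -1.11 q [ 0.43  0.57  1.64  0.    0.93 -1.11]
both [ 677.2 -118.3] [45.3 44.3] [50.2 47.2] 14.0 13.8 0.0473 0.0474
both [ 435.2 -354.8] [45.8 46.8] [48.4 49.6] -1.9 -1.1 0.0532 0.0528
wrist blue px 1 [221. 509.]
```

View pics/b17z.png

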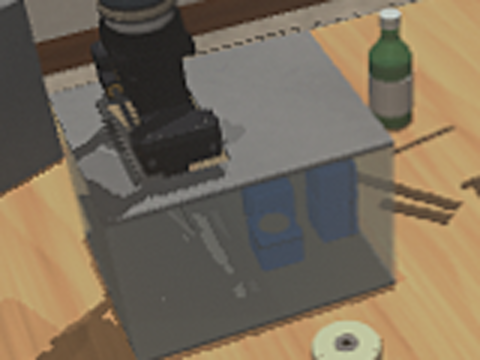

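Four tubs are in the bin. The last one is the tub at (677,-118), yaw about 14°.

send_rows(
  increments=[0, 0, 0, 0, 0, 3.5, 0.9, 0, 0, 0, 0, 0, 3.5, 0.9, 0, 0, 0, 0, 0, 3.5, 0.9, 0, 0, 0.02, 1.51, -3.25, 0, 0.9, 0, 0, 0.02, 1.51, -3.25, 0, 0.9, 0, 0, 0.02, 1.51, -3.25, 0, 0.9, 0, 0, 0.02, 1.51, -3.25, 0, 0.9, 0, 0, 0.02, 1.51, -3.25, 0, 0.9, 0, 0, 0.02, 1.51, -3.25, 0, 0.9, 0, 0, 0.02, 1.51, -3.25, 0, 0.9, 0, 0, 0.02, 1.51, -3.25, 0, 0.9, 0, 0, 0.02, 1.51, -3.25, 0, 0.9, 0, 0, 0.02, 1.51, -3.25, 0, 0.9, 0, 0, 0.02, 1.51, -3.25, 0, 0.9, 0, 0, 0.02, 1.51, -3.25, -2, 0.9, 0, 0, 0.02, 1.51, -3.25, -2, 0.9, 0, 0, 0.02, 1.51, -3.25, -2, 0.9, 0, 0, 0, 0, 0, -4, 0.9, 0, 0, 0, 0, 0, 0, 0.9, 0, 0, 0, 0, 0, 0, 0.9],
)

```text
time: 33.92
position: [0.6743, -0.1172, 0.1463]
tool_rot: [-0.123, 0.992, 0.003, -0.005]
ft_force: [0.0, 0.1, 1.1]
grip_width: 0.0784
grip_force: 0.0
```

```bash
python3 -c "
from h import *
look('l18')
P=cloud(load('l18si'));print(P[121,173],P[118,180])"
```

```text
t 33.92 tcp [ 674.3 -117.2  146.3] close-90 14.1 F [0.03 0.15 1.05] w 0.0784 q6 -2.15 q [-0.34  0.7   1.34  0.    1.11 -2.15]
both [ 435.2 -354.9] [46.2 44.1] [48.4 50. ] -0.1 -1.3 0.0529 0.0527
side [311. 238.] [ 676.5 -117.5] [48.8 46.9] 14.1 0.0471
[0.46426237 0.33055935 0.18875972] [0.48840614 0.33798294 0.18683884]
```

send_rows(
  increments=[0, 0, 0, 0.1, -0.1, -3, 0.9, 0, 0, 0, 0, 0, -3, 0.9, 0, 0, 0, 0, 0, -3, 0.9, 0, 0, 0, 0, 0, -3, 0.9, 0, 0, 0, 0, 0, 0, 0.9, 0, 0, 0, 0, 0, 0, 0.0, 0, 0, 0, 0, 0, 0, 0.0, 0, 0, 0, 0, 0, 0, 0.0, 0, 0, 0, 0, 0, 0, 0.0, 0, 0, 0, 0, 0, 0, 0.0, 0, 0, 0, 0, 0, 0, 0.0, 0, 0, 0, 0, 0, 2, 0.0, 0, 0, 0, 0, 0, 4, 0.0, 0, 0, 0, 0, 0, 4, 0.0, 0, 0, 0, 0, 0, 4, 0.0, 0, 0, 0, 0, 0, 4, 0.0, 0, 0, 0, 0, 0, 4, 0.0, 0, 0, 0, 0, 0, 0, 0.0, 0, 0, 0, 0, 0, 0, 0.0],
)

```text
time: 35.6
position: [0.6797, -0.1197, 0.2527]
tool_rot: [-0.123, 0.992, -0.002, 0.003]
ft_force: [0.3, -0.4, -6.0]
grip_width: 0.0497
grip_force: 30.0
```

```bash
python3 -c "
from h import *
look('l19')"
```

```text
t 35.6 tcp [ 679.7 -119.7  252.7] close-90 14.2 F [ 0.27 -0.43 -5.98] w 0.0497 q6 -2.15 q [-0.34  0.6   1.23 -0.    1.31 -2.15]
both [ 435.2 -354.8] [46.4 46.9] [48.  49.8] -2.2 -1.0 0.053 0.0532
side [319. 183.] [ 670.1 -126. ] [46.3 60.5] 2.4 0.2641
```

Full (about 5 N). It goes to the tray's far slot.

send_rows(
  increments=[0, 0, -0.0355, -1.11, -2.97, 0, 0.0, 0, 0, -0.0355, -1.11, -2.97, 0, 0.0, 0, 0, -0.0355, -1.11, -2.97, 0, 0.0, 0, 0, -0.0355, -1.11, -2.97, 0, 0.0, 0, 0, -0.0355, -1.11, -2.97, 0, 0.0, 0, 0, -0.0355, -1.11, -2.97, 0, 0.0, 0, 0, -0.0355, -1.11, -2.97, 0, 0.0, 0, 0, -0.0355, -1.11, -2.97, 0, 0.0, 0, 0, 0, 0, 0, 0, 0.0, 0, 0, 0, 0, 0, -3.6, 0.0, 0, 0, 0, 0, 0, -3.6, 0.0, 0, 0, 0, 0, 0, -3.6, 0.0, 0, 0, 0, 0, 0, -3.6, 0.0, 0, 0, 0, 0, 0, 0, 0.0, 0, 0, 0, 0, 0, 0, 0.0, 0, 0, 0, 0, 0, 0, 0.0],
)

```text
time: 37.03
position: [0.5902, -0.3569, 0.1059]
tool_rot: [0.018, 1.0, -0.0, -0.0]
ft_force: [0.9, -0.3, -4.1]
grip_width: 0.0497
grip_force: 30.0
```

```bash
python3 -c "
from h import *
look('l20')"
```

```text
t 37.03 tcp [ 590.2 -356.9  105.9] close-90 -2.1 F [ 0.95 -0.28 -4.08] w 0.0497 q6 -2.24 q [-0.71  0.76  1.35 -0.    1.03 -2.24]
scene [142. 280.] [ 488.7 -368.8] [ 46.5 162.7] -11.4 0.0537
side [335. 314.] [ 569.4 -367. ] [72.4 22.7] -13.9 0.1221
side [276. 355.] [ 434.5 -353.3] [48.3 49.6] -2.2 0.0528
```

send_rows(
  increments=[0, 0, 0, 0, 0, -1.5, 0.0, 0, 0, 0, 0, 0, -1.5, 0.0, 0, 0, 0, 0, 0, -1.5, 0.0, 0, 0, 0, 0, 0, -1.3, 0.0, 0, 0, 0, 0, 0, -0.4, 0.0, 0, 0, 0, 0, 0, -0.4, 0.0, 0, 0, 0, 0, 0, -0.3, 0.0, 0, 0, 0, 0, 0, 0, 0.0, 0, 0, 0, 0, 0, 0, 0.0],
)

```text
time: 37.88
position: [0.5906, -0.3574, 0.0381]
tool_rot: [0.018, 1.0, -0.001, 0.001]
ft_force: [-0.1, -1.4, -3.3]
grip_width: 0.0501
grip_force: 30.0
```

send_rows(
  increments=[0, 0, 0, 0, 0, -0.3, 0.0, 0, 0, 0, 0, 0, -0.3, 0.0, 0, 0, 0, 0, 0, 0, 0.0, 0, 0, 0, 0, 0, 0, 0.0],
)

```text
time: 38.22
position: [0.5907, -0.3574, 0.038]
tool_rot: [0.018, 1.0, -0.001, 0.001]
ft_force: [-7.5, 4.2, 24.4]
grip_width: 0.0497
grip_force: 30.0
```

Contact. I ease the pressure, release and retreat.

send_rows(
  increments=[0, 0, 0, 0, 0, 0.5, 0.0, 0, 0, 0, 0, 0, 0, 0.0, 0, 0, 0, 0, 0, 0, 0.75, 0, 0, 0, 0, 0, 0, 0.75, 0, 0, 0, 0, 0, 0, 0.75, 0, 0, 0, 0, 0, 0, 0.75, 0, 0, 0, 0, 0, 0, 0.75, 0, 0, 0, 0, 0, 2, 0.75, 0, 0, 0, 0, 0, 4, 0.75, 0, 0, 0, 0, 0, 4, 0.75, 0, 0, 0, 0, 0, 4, 0.75, 0, 0, 0, -2, 2.5, 0, 0.75, 0, 0, 0, -2, 2.5, 0, 0.75, 0, 0, 0, -2, 2.5, 0, 0.75, 0, 0, 0, -2, 2.5, 0, 0.75, 0, 0, 0, -2, 2.5, 0, 0.75, 0, 0, 0, 0, 0, 0, 0.75, 0, 0, 0, 0, 0, 0, 0.75],
)

```text
time: 39.72
position: [0.4887, -0.2302, 0.176]
tool_rot: [0.018, 1.0, 0.0, -0.001]
ft_force: [-0.1, -0.8, 0.8]
grip_width: 0.0656
grip_force: 0.0
```

Run:
```python
from h import *
look('l21')
P=cloud(load('l21si'));print(P[121,173],P[118,180])
a=load('l21sc')['image'];b=load('l21si')['image']
cv2.imwrite('pics/f.png',cv2.resize(np.hstack([a,b]),(800,300))[:,:,::-1])
x=cv2.resize(b[75:195,120:280],(400,300),interpolation=cv2.INTER_CUBIC);y=cv2.resize(a[75:195,230:390],(400,300),interpolation=cv2.INTER_CUBIC)
z=cv2.resize(np.hstack([a,b]),(800,300))
cv2.imwrite('pics/f.png',np.vstack([z,np.hstack([y,x])])[:,:,::-1])
```

```text
t 39.72 tcp [ 488.7 -230.2  176. ] close-90 -2.0 F [-0.08 -0.78  0.83] w 0.0656 q6 -2.18 q [-0.65  0.49  1.7  -0.    0.95 -2.18]
both [ 435.2 -355. ] [46.4 46.9] [47.5 49.7] -3.5 -2.0 0.0532 0.0529
both [ 588.6 -358.6] [47.2 47.4] [49.4 49.7] -2.6 -3.8 0.0531 0.0524
[ 0.34909416 -0.19366352  0.56067608] [ 0.35743301 -0.19964834  0.56635682]
```

View pics/f.png

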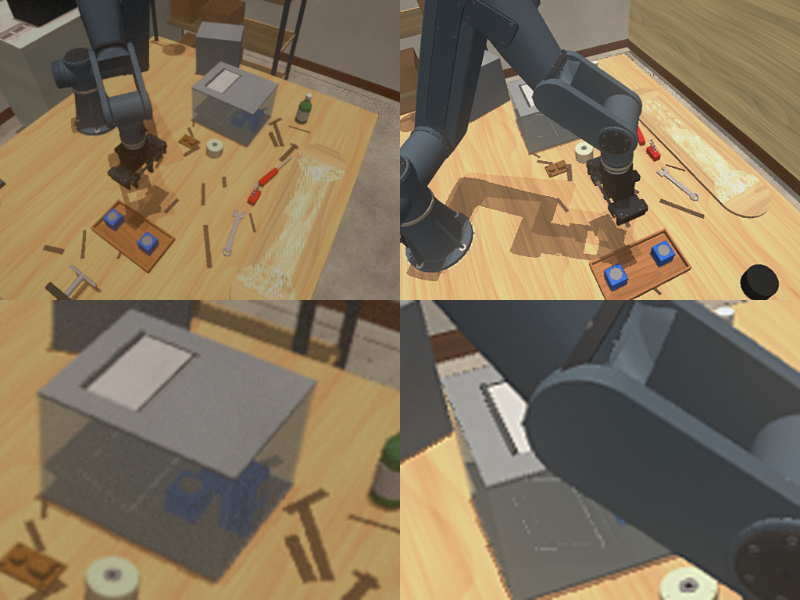

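The top row shows both full tubs flat in the tray (scene ≈ (113,217), (148,241)) and no tub left on the bench. The lower left shows the blue tubs inside the bin at its far end, with the flap shut and level. The wheel and baseplate are where they were, so I'm handing in.

```bash
python3 -c "
from rig import robot
print(robot.hand_in())"
```

```text
the job is handed in; nothing more can be done
None
```

I handed the job in after about 40 s of robot time: the four empty tubs are in the returns bin with its flap shut, both full tubs are on the tray floor, and the wheel and baseplate weren't moved.

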